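# Open the scenery paint jar in its holder

## Task

Keeping it upright, lower the square scenery-paint jar gently into the deep wooden holder until it stands on the cork, so that the holder braces it. Then unscrew its tight cap anticlockwise until the lugs come free, lift the cap straight off and finish still holding it level in the gripper, about 2 cm above the jar's mouth, with the jar left standing fully home in the holder. Leave the round bottle, the brush and the model wagon alone.

Things in the scene. Friction and masses are not known exactly. Their poses are not given: they have to be found in the camera images.
- jar: Loose white plastic jar, about 0.3 kg. Square body 56 x 56 mm, edges rounded 5 mm, 52 mm tall; shoulder slopes in to a round neck at 60 mm; neck top 74 mm above the underside. Origin: centre of its underside; z up, x and y square to its sides (any quarter turn fits the holder). It can be lifted by its closed cap.
- cap: Loose ribbed metal cap on the jar, 40 g, 51 mm across, 19 mm tall. Origin: centre of its lower edge, 65 mm above the jar's underside when closed; z up. Inner lugs lock it under lugs on the neck: pulled while closed, it lifts the jar. 60 N of grip turns it. About 1 mm of play. Unscrewed it lifts straight off; a white inner seal with a rib 7.5 mm above the neck top stays on the jar.
- thread (a joint): Unscrewing angle of the cap relative to the jar, rad: 0 closed and tight, growing anticlockwise seen from above. Takes about 0.35 N m all the way, stays where left. The lugs are free from about 0.75 rad; hard stop at 1.3: aim for 1.0. Play of cap and jar costs up to 0.2 rad of extra hand turn.
- holder: Fixed wooden block 84 x 84 mm, 57 mm tall, with a square well 60 x 60 mm (walls 12 mm), 45 mm deep from the rim to the sprung cork plate; a thin steel foot plate at the sides (130 x 50 mm). Origin: centre of its underside; z up, x and y square to its walls.
- well_floor (a point): Centre of the top of the unloaded cork plate at the bottom of the holder's well, 12 mm above the table; axes as the holder. This point is fixed to the holder.
- pad: Cork-faced plate at the bottom of the well, on soft springs: 2.5 N per mm, 6 mm of travel; the jar alone sinks it 1 to 2 mm. Its origin is the holder's when unloaded.
- bottle: Bystander: round white bottle, 42 mm in diameter, 82 mm tall, black cap. Origin: centre of its underside.
- brush: Bystander: paint brush 150 mm long lying on the table.
- wagon: Bystander: brown model goods wagon, 160 mm long, 34 mm wide, 56 mm tall, standing on a piece of track at the far side. Origin: centre of its underside.
Things that resemble listed ones, but are neither listed nor needed, are in the scene too. Of the things that look like the cap, the middle-sized one is meant. What is shaped like the jar but green is not meant.

How it is judged:
On the way, in this order (a step that is already met when the one before it is completed fails the run):
1. the closed jar stands upright on the cork in the holder (horizontal distance between jar and well_floor below 0.006 m and z of jar in the frame of well_floor below 0.003 m and angle between jar's own z axis and vertical below 0.07 rad and value of joint thread below 0.3 rad), for 0.2 s.
2. the cap is unscrewed until its lugs are free, while the jar stays home in the holder (value of joint thread above 0.7 rad and z of jar in the frame of well_floor below 0.004 m and horizontal distance between jar and well_floor below 0.006 m), for 0.1 s.
At the end, for the whole second after the job is handed in: Jar upright (4 deg) on the cork, centred within 6 mm, down within 3 mm; thread beyond 0.7 rad; cap held still and level (11 deg) by the fingers, not touching the jar, its lower edge 10 to 56 mm above the neck top, centred over the jar within 15 mm (horizontal distance between jar and well_floor below 0.006 m and z of jar in the frame of well_floor below 0.003 m and angle between jar's own z axis and vertical below 0.07 rad and value of joint thread above 0.7 rad and z of cap in the frame of jar between 0.084 and 0.13 m and horizontal distance between cap and jar below 0.015 m and angle between cap's own z axis and vertical below 0.2 rad and contact force between the fingers and cap above 3 N and contact force between cap and jar below 0.1 N and linear speed of cap below 0.03 m/s); the arm keeps its last pose, push and grip.
It fails at once if the jar is set down hard or leant on: more than 25 N on the cork (contact force between jar and pad above 25 N).
It fails at once if the jar is dropped into the well: faster than 0.25 m/s inside it (horizontal distance between jar and well_floor below 0.02 m and z of jar in the frame of well_floor below 0.04 m and linear speed of jar above 0.25 m/s).
It fails at once if the jar is tipped by more than 20 degrees (angle between jar's own z axis and vertical above 0.35 rad).
It fails at once if the bottle, brush or wagon is moved by more than 20 mm (distance of any of bottle, brush, wagon from where it was at the start of the episode above 0.02 m).
It also fails if it takes over 51 s, if anything falls off the work surface, if the arm or the gripper's body presses on something with over 40 N, if the wrist force passes 120 N, or if a joint passes its speed limit or range.

## Robot

A 6-joint arm with a two-finger parallel gripper is mounted at the origin on the work surface. World frame = base frame: x ahead of the robot, y to its left, z up, the work surface at z = 0. Lengths are in m, angles in rad, forces in N, time in s.
With the tool pointing down it reaches from about 0.35 to 0.775 m from the base axis. Payload 7.3 kg.
Tool frame: the origin (TCP) lies between the finger pads; the fingertips stand 17 mm ahead of it and the grasp point (between the pads) lies 2 mm behind it; z points along the fingers, y is the direction in which the jaws open and shut (so a half turn about z gives the same grasp; the last joint's range is limited). The gripper opens to 92 mm and grips with 3 to 60 N. Pads are 19 mm wide; open, the fingers measure 130 mm over their backs; the gripper's body (75 mm by 190 mm) begins 47 mm behind the grasp point.
Start: joints at [-1.433, 0.342, 1.524, -0, 1.275, -0.146], TCP at [0.147, -0.504, 0.219] pointing down, gripper open.
Joint ranges: [-2.53, 2.53], [-0.77, 2.02], [0.04, 2.7], [-1, 4.14], [0.28, 2.66], [-3.11, 3.11]. Speed limits (rad/s): [2.57, 2.57, 3.14, 3.14, 3.14, 3.14].

## Interface

Orientations are given as [roll, pitch, yaw] about the fixed x, y, z axes, in that order (R = Rz(yaw) Ry(pitch) Rx(roll)).
In Python, from cell import sensors, vision, hand_in gives the robot as it stands.
- The arm moves only by the tool step_arm, never from a script. Its argument "series" is a list of rows, each a list of 5 numbers: the opening, from 0 (shut) to 1 (fully open), then the shift along the world's x, y, z each as a share of 25 mm, from -1 to 1, then the turn about the world's z as a share of 0.08 rad, from -1 to 1. A call has 1 to 12 rows; each row shifts and turns the commanded pose from where the row before left it; what a row does not reach is not made up. A row lasts 1/10 s, in which the tool goes at most 50 mm and 8.59 degrees, less where a joint would pass 70% of its speed; a pose out of reach is approached as far as the arm can. A call with a number of a shift or a turn outside -1 to 1 is refused whole. A call with a gripper value outside its range is refused whole. The fingers move at their own pace and stop on an object; "squeeze" is the grip in N (left out, the last holds). Time passes only in rows, so rows that do not move let the fingers close. It gives the time, the measured TCP pose, the force and the opening at its end, in the units of the state.
- sensors.observe(): the state, without advancing time (a new reading comes with each control period).
- vision.read_camera(name): name is "side" or "top" or "wrist"; returns a dict with "pixels" (384x512x3 uint8, blue, green, red), "range_z" (384x512 float32, m along the optical axis (not along the pixel's ray), 0 where there is no reading), "camera_matrix" (3x3 intrinsics, pixels), "k1" (the pictures are not rectified: a ray, as slopes to the right and down, at radius r is drawn at 1 + k1 r^2 times it, then the intrinsics apply), "pose" (4x4, takes a point from camera to world coordinates). Camera axes: x right, y down, z forward; pixel columns grow to the right and rows downward; lengths in m; the calibration is good to about 2 mm. A picture is of the moment at which its call begins.
- hand_in(): hands the job in, once; it reports no verdict.
The state is a dict: "time": time; "qpos": joint angles; "qvel": joint speeds; "joint_efforts": joint torques, N m; "tool_pos": TCP position; "tool_rot": TCP orientation; "contact_force": force on the tool from outside, world axes, zero at the start; "torque": the same for the moment, N m; "opening": finger opening in m.
Only numpy, scipy, OpenCV 4.12 (cv2) and the standard library are available. Lean on these libraries where they do the work, as an engineer would, in place of code of your own. Each camera call takes 0.05 s, during which the arm holds its last target.

## Working session

There is one attempt and no reset: what is moved stays moved. The work goes in short steps, Python scripts to look and compute and a tool call to move; the robot and the scene stay as the last step left them, time stands still between calls to the robot, and variables do not carry over. Pictures are saved under pics/ and viewed, and the job is handed in when it is done.

Besides the shell and the picture viewer there is one more tool, called as name(argument=value, ...) on one line, values as JSON. step_arm: Moves the arm, as the interface text tells. Its arguments: {"type":"object","properties":{"series":{"type":"array","items":{"type":"array","items":{"type":"number","minimum":-1,"maximum":1}}},"squeeze":{"type":"number"}},"required":["series"]}

```bash
mkdir -p pics; ls
cat > h.py <<'E'
import numpy as np, cv2, pickle, sys
from cell import sensors, vision, hand_in
def grab(n,tag):
    c=vision.read_camera(n); pickle.dump(c,open(f'/tmp/{tag}.pkl','wb')); cv2.imwrite(f'pics/{tag}.png',c['pixels']); return c
def load(tag): return pickle.load(open(f'/tmp/{tag}.pkl','rb'))
def rays(c,uv):
    uv=np.asarray(uv,float).reshape(-1,1,2)
    s=cv2.undistortPoints(uv,np.array(c['camera_matrix'],float),np.array([c['k1'],0,0,0.])).reshape(-1,2)
    return np.c_[s,np.ones(len(s))]
def pts(c,uv,z=None):
    P=np.array(c['pose']); d=rays(c,uv); uv=np.asarray(uv).reshape(-1,2)
    if z is None:
        r=c['range_z'][uv[:,1].astype(int),uv[:,0].astype(int)]
        return (d*r[:,None])@P[:3,:3].T+P[:3,3]
    w=d@P[:3,:3].T; t=(z-P[2,3])/w[:,2]
    return P[:3,3]+w*t[:,None]
def cloud(c):
    h,w=c['range_z'].shape
    u,v=np.meshgrid(np.arange(w),np.arange(h)); uv=np.c_[u.ravel(),v.ravel()]
    X=pts(c,uv); X[c['range_z'].ravel()<=0]=np.nan
    return X.reshape(h,w,3)
E
python3 - <<'E'
from h import *
print(sensors.observe())
for n in('top','side','wrist'):
    c=grab(n,n+'0'); print(n,c['camera_matrix'],c['k1'],np.round(c['pose'],3))
E
```

```text
pics
{'time': 0.0, 'qpos': array([-1.43298406e+00,  3.42719486e-01,  1.52498270e+00,  1.12213164e-05,
        1.27538430e+00, -1.46005701e-01]), 'qvel': array([ 0.00129048,  0.00177582, -0.00142045,  0.00187575, -0.00109569,
        0.00028404]), 'joint_efforts': array([-3.46255765e-04, -4.31243277e+01, -2.44226432e+01,  7.15763122e-02,
        5.58116147e-02, -1.42140502e-04]), 'tool_pos': array([ 0.14697873, -0.50359223,  0.21865862]), 'tool_rot': array([-3.14011628e+00, -2.27950143e-04,  2.83814524e-01]), 'contact_force': array([-0.43674423, -0.91359053, -0.36191832]), 'torque': array([ 0.01593457, -0.02713845,  0.00100764]), 'opening': 0.09151403699193773}
top [[363.5018918    0.         256.15797588]
 [  0.         363.5018918  194.8051211 ]
 [  0.           0.           1.        ]] -0.07646370902333179 [[-0.016 -0.988  0.155  0.497]
 [-1.     0.012 -0.025 -0.011]
 [ 0.023 -0.155 -0.988  0.992]
 [ 0.     0.     0.     1.   ]]
side [[498.23926063   0.         253.72825106]
 [  0.         498.23926063 194.30051057]
 [  0.           0.           1.        ]] -0.026364255373391075 [[-0.803 -0.412  0.431  0.203]
 [-0.596  0.566 -0.57   0.55 ]
 [-0.009 -0.714 -0.7    0.793]
 [ 0.     0.     0.     1.   ]]
wrist [[278.34817744   0.         251.12965985]
 [  0.         278.34817744 190.68386994]
 [  0.           0.           1.        ]] -0.0657484394132276 [[ 0.281 -0.917 -0.282  0.225]
 [-0.96  -0.269 -0.082 -0.481]
 [-0.     0.294 -0.956  0.384]
 [ 0.     0.     0.     1.   ]]
```

View pics/top0.png

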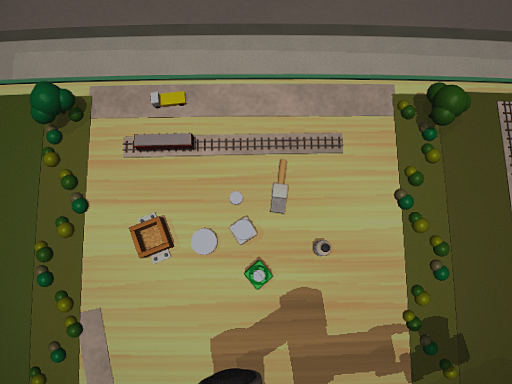

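View pics/side0.png

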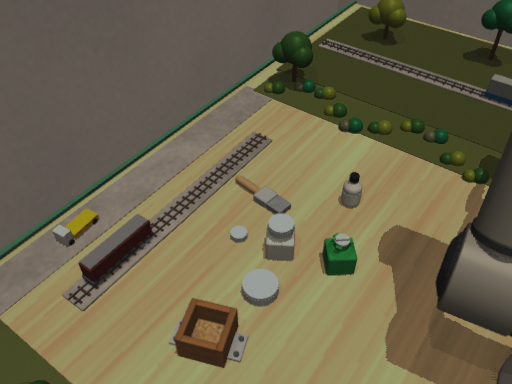

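View pics/wrist0.png

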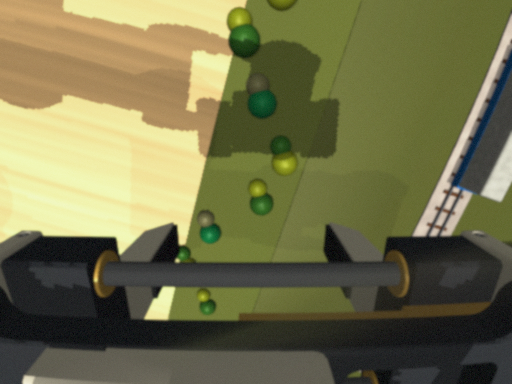

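The top view shows the holder at (152,237) and the white jar with its cap at (243,230). The loose discs are at (204,241) and (236,198), and the green decoy is at (258,274). The bottle is at (322,248), the brush at (280,187) and the wagon at (164,142). Next I measure jar, cap and holder.

Run:
```python
from h import *
for t in('top0','side0'):
    c=load(t); X=cloud(c); 
    for n,cx,cy in (('jar',.45,.02),('holder',.43,.27)): pass
    np.save(f'/tmp/{t}.npy',X)
    print(t,'table z',np.nanmedian(X[...,2][(X[...,0]>.35)&(X[...,0]<.6)&(abs(X[...,1])<.3)]))
c=load('top0');X=cloud(c)
print(X[230,243],X[237,152],X[241,204],X[248,322],X[274,258])
c=load('side0');X=cloud(c); print(X[228,280],X[334,208])
for t,b in(('top0',(100,170,330,310)),('side0',(160,150,380,370))):
    im=load(t)['pixels'][b[1]:b[3],b[0]:b[2]]
    cv2.imwrite(f'pics/{t}_crop.png',cv2.resize(im,None,fx=3.4,fy=3.4 if 'top' in t else 2.7)[:600,:800])
```

```text
top0 table z 0.0022100465704434913
side0 table z -9.315263202142043e-05
[5.51104895e-01 3.63382148e-04 8.55202567e-02] [0.53945562 0.24469942 0.01606637] [0.52688549 0.10377482 0.03009158] [ 0.50334837 -0.19627443  0.08217098] [ 0.44280236 -0.03520661  0.08539718]
[0.54467427 0.01588522 0.0827436 ] [0.5399515  0.24112304 0.01244488]
```

View pics/top0_crop.png

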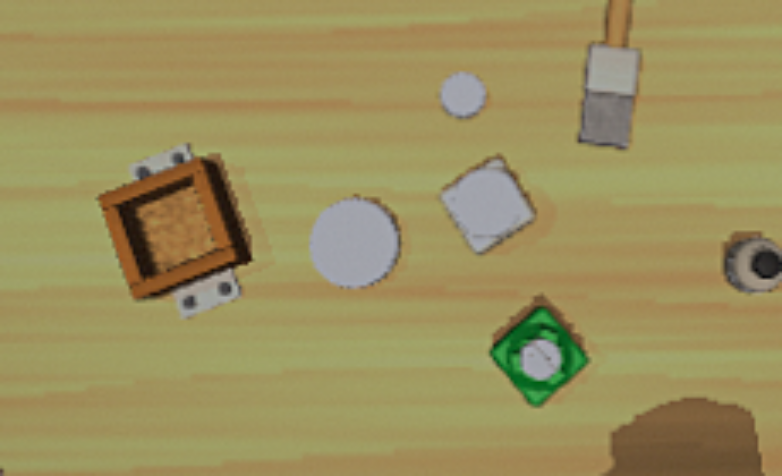

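View pics/side0_crop.png

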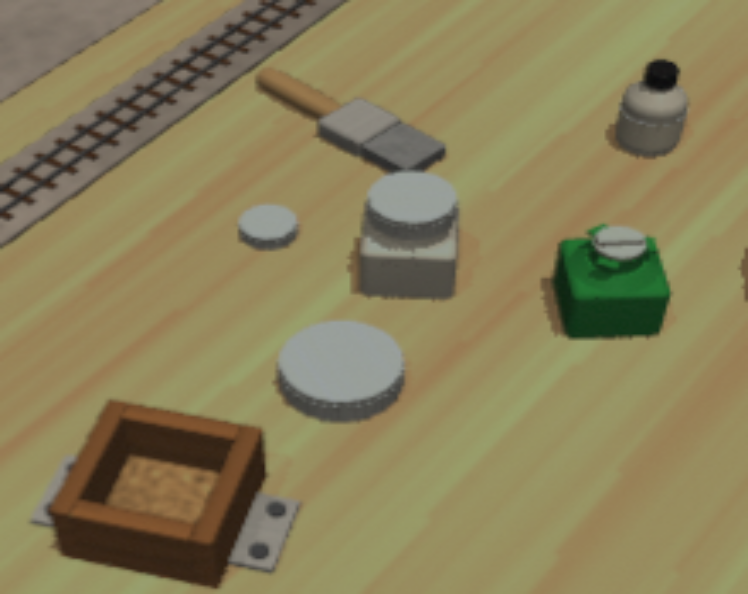

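```bash
cat > m.py <<'E'
from h import *
def meas(t,names=('cap','jar','holder')):
    c=load(t);X=cloud(c);Z=X[...,2]
    near=lambda p,r:np.hypot(X[...,0]-p[0],X[...,1]-p[1])<r
    off=0.002 if 'top' in t else 0
    out={}
    for n,p,r,z,zp in (('cap',(.548,.01),.05,(.075,.095),.084),('jar',(.548,.01),.06,(.04,.095),None),('holder',(.537,.24),.075,(.045,.07),.057)):
        m=(near(p,r)&(Z-off>z[0])&(Z-off<z[1])).astype(np.uint8)
        uv=np.argwhere(m)[:,::-1]
        cs,_=cv2.findContours(m,cv2.RETR_EXTERNAL,cv2.CHAIN_APPROX_NONE)
        k=max(cs,key=cv2.contourArea).reshape(-1,2)
        Q=pts(c,uv) if zp is None else pts(c,k,zp)
        if n=='jar': Q=Q[:,:]
        h=Q[:,:2].astype(np.float32)
        if n=='cap': print(t,n,'circle',cv2.minEnclosingCircle(h),'z',np.median(Z[m>0]))
        else:
            rc=cv2.minAreaRect(h*1000); print(t,n,rc,'z',np.median(Z[m>0]))
meas('top0');meas('side0')
E
python3 m.py
```

```text
top0 cap circle ((0.5535817742347717, 0.00034794985549524426), 0.02588471956551075) z 0.08590512151954216
top0 jar ((553.5697631835938, 0.33160400390625), (55.656707763671875, 56.182029724121094), 32.11091613769531) z 0.08497480251886846
top0 holder ((538.578369140625, 241.71168518066406), (86.37510681152344, 85.82217407226562), 21.561189651489258) z 0.058575162782642576
side0 cap circle ((0.5486563444137573, 0.007260830607265234), 0.028935549780726433) z 0.08295185465288746
side0 jar ((550.4963989257812, 5.5941009521484375), (56.26268005371094, 56.47199630737305), 31.012962341308594) z 0.07655338623719005
side0 holder ((534.5140380859375, 248.24563598632812), (86.72923278808594, 88.71080017089844), 20.931211471557617) z 0.05579634730926286
```

```bash
sed -i 's/(.075,.095),.084/(.0805,.095),.084/; s/(.045,.07),.057/(.0535,.07),.057/' m.py; python3 m.py
```

```text
top0 cap circle ((0.5535035729408264, 0.0005484731518663466), 0.02575061284005642) z 0.08592565154115528
top0 jar ((553.5697631835938, 0.33160400390625), (55.656707763671875, 56.182029724121094), 32.11091613769531) z 0.08497480251886846
top0 holder ((538.9623413085938, 242.70802307128906), (85.07337188720703, 83.97032928466797), 21.275623321533203) z 0.05886448090649887
side0 cap circle ((0.5501148700714111, 0.006282706744968891), 0.027319571003317833) z 0.08312405516862997
side0 jar ((550.4963989257812, 5.5941009521484375), (56.26268005371094, 56.47199630737305), 31.012962341308594) z 0.07655338623719005
side0 holder ((536.0451049804688, 246.47314453125), (84.85206604003906, 84.53315734863281), 20.484302520751953) z 0.056298258710660576
```

step_arm(series=[[1, 0.74, 0.92, 0, 0.15], [1, 0.74, 0.92, 0, 0.15], [1, 0.74, 0.92, 0, 0.15], [1, 0.74, 0.92, 0, 0.15], [1, 0.74, 0.92, 0, 0.15], [1, 0.74, 0.92, 0, 0.15], [1, 0.74, 0.92, 0, 0.15], [1, 0.74, 0.92, 0, 0.15], [1, 0.74, 0.92, 0, 0.15], [1, 0.74, 0.92, 0, 0.15], [1, 0.74, 0.92, 0, 0.15], [1, 0.74, 0.92, 0, 0.15]], squeeze=30)

```text
time: 1.35
tool_pos: [0.3695, -0.2269, 0.2192]
tool_rot: [-3.141, 0.0, 0.428]
contact_force: [0.3, -0.5, -0.9]
opening: 0.0919
```

step_arm(series=[[1, 0.74, 0.92, 0, 0.15], [1, 0.74, 0.92, 0, 0.15], [1, 0.74, 0.92, 0, 0.15], [1, 0.74, 0.92, 0, 0.15], [1, 0.74, 0.92, 0, 0.15], [1, 0.74, 0.92, 0, 0.15], [1, 0.74, 0.92, 0, 0.15], [1, 0.74, 0.92, 0, 0.15], [1, 0.74, 0.92, 0, 0.15], [1, 0.74, 0.92, 0, 0.15], [1, 0, 0, 0, 0], [1, 0, 0, 0, 0]])

```text
time: 2.55
tool_pos: [0.5537, 0.0023, 0.2188]
tool_rot: [-3.141, 0.001, 0.549]
contact_force: [-0.5, 0.3, -0.3]
opening: 0.0915
```

Run:
```python
from h import *
o=sensors.observe(); print(o['time'],o['tool_pos'],o['tool_rot'],o['contact_force'])
c=grab('wrist','w1'); X=cloud(c)
for v in range(100,260,20): print(v,[np.round(X[v,u],3).tolist() for u in (200,250,300)])
print(c['pose'])
```

```text
2.55 [0.55374764 0.00228403 0.21875784] [-3.14112165e+00  1.21154748e-03  5.48998159e-01] [-0.49007516  0.32992842 -0.31653154]
100 [[0.594, 0.106, 0.001], [0.628, 0.049, 0.001], [0.663, -0.007, 0.001]]
120 [[0.571, 0.093, 0.001], [0.606, 0.036, -0.001], [0.641, -0.022, 0.0]]
140 [[0.547, 0.08, -0.001], [0.583, 0.022, -0.001], [0.619, -0.037, -0.001]]
160 [[0.523, 0.067, 0.0], [0.573, 0.015, 0.084], [0.596, -0.052, 0.0]]
180 [[0.498, 0.053, 0.001], [0.554, 0.004, 0.084], [0.572, -0.069, 0.001]]
200 [[0.47, 0.039, -0.001], [0.534, -0.009, 0.084], [0.547, -0.086, -0.001]]
220 [[0.443, 0.024, -0.0], [0.482, -0.04, -0.0], [0.521, -0.104, -0.001]]
240 [[0.414, 0.008, 0.0], [0.466, -0.05, 0.027], [0.494, -0.122, 0.002]]
[[ 5.22887530e-01 -8.14459041e-01 -2.51485786e-01  6.23085844e-01]
 [-8.52401440e-01 -4.99389309e-01 -1.54990652e-01  4.47363306e-02]
 [ 6.44224771e-04  2.95409525e-01 -9.55370503e-01  3.84170114e-01]
 [ 0.00000000e+00  0.00000000e+00  0.00000000e+00  1.00000000e+00]]
```

View pics/w1.png

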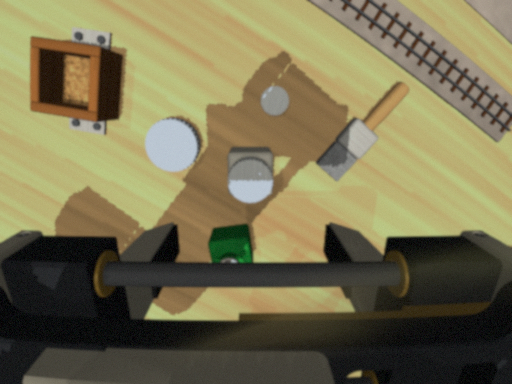

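The wrist picture shows the cap at about (250,180) on the jar, with the holder at (75,80). The cap top reads z=0.084, as it should. I fit both from this view.

```bash
sed -i '/^meas/d' m.py; echo 'for t in sys.argv[1:]: meas(t)' >> m.py; python3 m.py w1
```

```text
w1 cap circle ((0.5536310076713562, 0.002942889230325818), 0.02568863146007061) z 0.08400478490253721
w1 jar ((553.9896240234375, 3.2183761596679688), (54.54884338378906, 55.6005973815918), 31.367525100708008) z 0.08366088342222922
w1 holder ((538.8246459960938, 242.42828369140625), (84.21231842041016, 85.13563537597656), 21.003273010253906) z 0.05674283683812986
```

step_arm(series=[[1, 0, 0.03, -0.9, 0], [1, 0, 0, -0.9, 0], [1, 0, 0, -0.9, 0], [1, 0, 0, -0.9, 0], [1, 0, 0, -0.9, 0], [1, 0, 0, -0.7, 0], [1, 0, 0, -0.4, 0], [1, 0, 0, 0, 0], [1, 0, 0, 0, 0]])

```text
time: 3.5
tool_pos: [0.5543, 0.0022, 0.0801]
tool_rot: [3.141, -0.001, 0.547]
contact_force: [0.7, -0.2, 0.6]
opening: 0.0919
```

step_arm(series=[[0.5, 0, 0.02, -0.02, 0], [0.4, 0, 0, 0, 0], [0.3, 0, 0, 0, 0], [0.3, 0, 0, 0, 0], [0.3, 0, 0, 0, 0], [0.3, 0, 0, 0, 0], [0.3, 0, 0, 0, 0], [0.3, 0, 0, 0, 0]], squeeze=40)

```text
time: 4.3
tool_pos: [0.554, 0.0032, 0.0788]
tool_rot: [3.142, 0.0, 0.548]
contact_force: [-1.2, -0.7, -0.8]
opening: 0.0325
```

Opening 32.5 mm is less than the cap's 51 mm, so I look.

Run:
```python
from h import *
o=sensors.observe(); print(o['time'],o['tool_pos'],o['opening'],o['contact_force'])
grab('wrist','w2'); c=grab('side','s2')
cv2.imwrite('pics/s2c.png',cv2.resize(c['pixels'][150:350,160:400],None,fx=3,fy=3))
print(sensors.observe()['opening'])
```

```text
4.3 [0.55401699 0.0032386  0.07880672] 0.032504704189713365 [-1.22896696 -0.67047628 -0.78234519]
0.0283588236413069
```

View pics/w2.png

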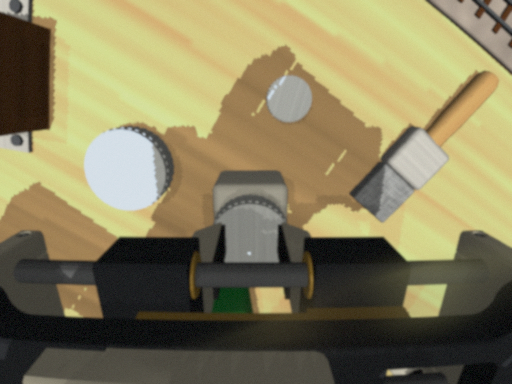

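View pics/s2c.png

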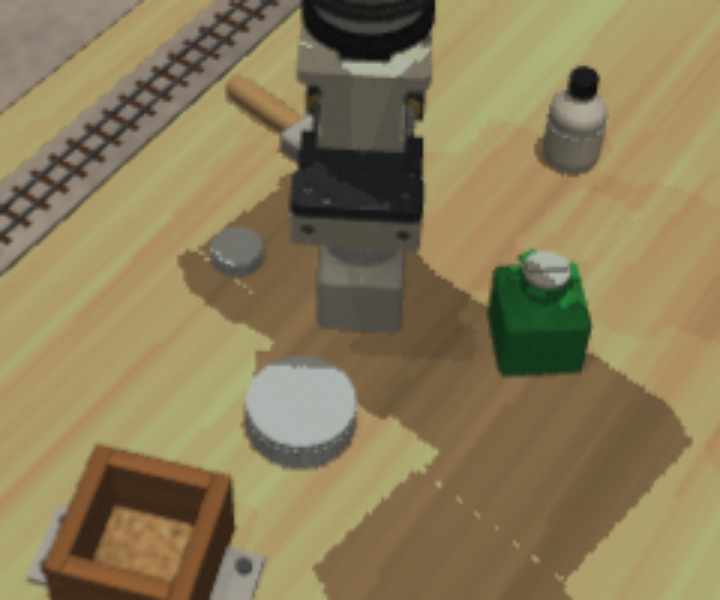

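```bash
python3 m.py w2
python3 - <<'E'
from h import *
c=load('w2'); X=cloud(c)
P=np.linalg.inv(c['pose'])
for p in ([.554,.0032,.0788],[.554,.0032,.062],[.554,.0032,.084]):
    q=P[:3,:3]@np.array(p)+P[:3,3]; print(p,cv2.projectPoints(q.reshape(1,3),np.zeros(3),np.zeros(3),c['camera_matrix'],np.array([c['k1'],0,0,0]))[0].ravel())
for v in range(190,320,8): print(v,[np.round(X[v,u],3).tolist() for u in (212,250,290)])
cv2.imwrite('pics/w2c.png',cv2.resize(c['pixels'][150:330,150:350],None,fx=3.3,fy=3.3))
E
```

```text
w2 cap circle ((0.5605315566062927, 0.006354803219437599), 0.029728764668107033) z 0.08415857569155122
w2 jar ((558.3349609375, 5.9899749755859375), (44.37958526611328, 56.9083251953125), 31.59368896484375) z 0.08360180087402028
w2 holder ((516.814453125, 187.8520050048828), (0.0, 0.0), 0.0) z 0.053846802597669524
[0.554, 0.0032, 0.0788] [250.89735134 234.74131186]
[0.554, 0.0032, 0.062] [250.8881325  224.26218416]
[0.554, 0.0032, 0.084] [250.90055064 238.36439036]
190 [[0.541, 0.037, -0.001], [0.573, 0.016, 0.054], [0.578, -0.024, 0.0]]
198 [[0.534, 0.033, -0.001], [0.575, 0.017, 0.077], [0.572, -0.028, 0.001]]
206 [[0.527, 0.029, -0.001], [0.572, 0.015, 0.084], [0.566, -0.032, 0.001]]
214 [[0.52, 0.026, 0.0], [0.568, 0.013, 0.085], [0.559, -0.037, 0.0]]
222 [[0.513, 0.022, -0.001], [0.563, 0.009, 0.083], [0.552, -0.041, 0.001]]
230 [[0.552, 0.029, 0.097], [0.559, 0.007, 0.085], [0.576, -0.01, 0.098]]
238 [[0.553, 0.028, 0.108], [0.554, 0.004, 0.083], [0.576, -0.009, 0.108]]
246 [[0.554, 0.027, 0.117], [0.549, 0.001, 0.084], [0.574, -0.008, 0.116]]
254 [[0.554, 0.026, 0.124], [0.544, -0.002, 0.084], [0.574, -0.007, 0.125]]
262 [[0.574, 0.031, 0.163], [0.581, 0.02, 0.163], [0.588, 0.009, 0.165]]
270 [[0.574, 0.03, 0.168], [0.58, 0.02, 0.168], [0.588, 0.009, 0.169]]
278 [[0.573, 0.029, 0.169], [0.579, 0.019, 0.169], [0.585, 0.008, 0.169]]
286 [[0.57, 0.028, 0.169], [0.576, 0.017, 0.169], [0.583, 0.006, 0.169]]
294 [[0.541, 0.017, 0.134], [0.467, -0.049, 0.007], [0.56, -0.014, 0.134]]
302 [[0.538, 0.015, 0.136], [0.465, -0.05, 0.017], [0.557, -0.016, 0.136]]
310 [[0.459, -0.015, 0.044], [0.464, -0.051, 0.028], [0.467, -0.099, 0.0]]
318 [[0.568, 0.025, 0.18], [0.574, 0.016, 0.18], [0.58, 0.006, 0.18]]
```

View pics/w2c.png

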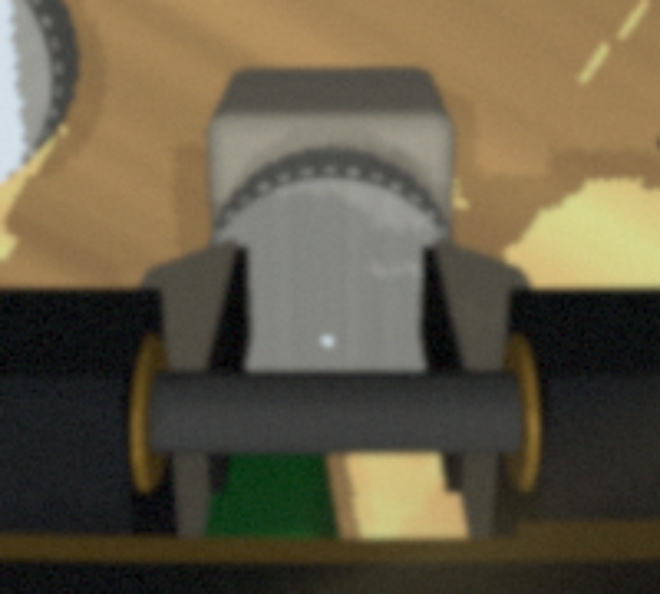

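Run:
```python
from h import *
c=load('s2'); X=cloud(c); y=.548; T=np.array([.554,.0032,.0788])
ex=np.array([np.cos(y),np.sin(y)]); ey=np.array([np.sin(y),-np.cos(y)])
def loc(p): d=p[:2]-T[:2]; return np.round([d@ex*1e3,d@ey*1e3,p[2]*1e3],1).tolist()
# crop coords /3 + (160,150)
for cy in range(150,330,12): print(cy,[loc(X[150+cy//3,160+cx//3]) for cx in (310,335,360,385,410)])
c=load('w2'); X=cloud(c)
print('wrist')
for v in range(216,262,3): print(v,[loc(X[v,u]) for u in (202,208,214,220,226,274,280,286,292,298)])
```

```text
150 [[30.0, -34.5, 174.4], [15.0, -53.4, 194.6], [-0.2, -52.2, 194.6], [-13.7, -52.9, 196.4], [-27.6, -29.6, 174.3]]
162 [[29.2, -45.3, 175.5], [14.5, -62.0, 193.6], [-0.7, -61.4, 194.3], [-14.1, -59.8, 193.8], [-27.9, -40.0, 174.8]]
174 [[27.1, -73.6, 194.9], [13.7, -73.1, 195.5], [-1.2, -71.0, 194.5], [-14.5, -71.4, 196.1], [-27.8, -68.4, 194.1]]
186 [[26.3, -82.9, 195.0], [13.1, -83.2, 196.4], [-1.7, -80.6, 195.0], [-14.8, -79.0, 194.5], [-28.0, -76.9, 193.4]]
198 [[25.8, -90.0, 192.9], [12.7, -88.7, 192.7], [-2.1, -88.2, 193.4], [-15.2, -86.3, 192.6], [-28.3, -87.1, 194.6]]
210 [[25.3, -96.5, 190.3], [12.2, -95.7, 190.6], [nan, nan, nan], [-15.6, -96.9, 194.3], [-28.6, -94.3, 192.7]]
222 [[25.5, -93.6, 177.3], [12.2, -93.3, 178.2], [-2.8, -93.9, 180.2], [-16.0, -92.4, 179.8], [-29.0, -96.1, 185.0]]
234 [[nan, nan, nan], [12.3, -88.2, 162.5], [-2.9, -85.6, 161.0], [-16.4, -88.0, 164.9], [-29.7, -88.3, 166.5]]
246 [[35.5, 45.2, -1.4], [15.4, -20.4, 75.0], [-3.2, -88.8, 154.5], [-16.8, -87.9, 154.7], [-30.2, -90.5, 158.8]]
258 [[34.6, 33.3, -0.5], [15.5, -13.9, 55.8], [-2.3, -28.5, 
[... 3329 characters left out ...]
], [12.0, 20.3, 122.5], [12.4, 23.1, 123.2]]
255 [[12.5, -23.5, 126.4], [12.5, -20.6, 126.3], [10.5, -18.2, 122.9], [7.5, -15.9, 117.6], [-12.1, -16.2, 83.9], [-12.5, 15.1, 83.2], [-0.8, 16.7, 103.4], [10.6, 17.3, 123.0], [12.3, 19.8, 125.8], [12.4, 22.7, 126.1]]
258 [[12.5, -23.0, 129.1], [12.4, -20.3, 128.9], [10.4, -17.9, 125.6], [5.6, -16.0, 117.3], [-14.1, -16.2, 84.3], [-13.6, 15.0, 85.1], [0.6, 16.1, 108.9], [11.3, 16.8, 127.0], [12.5, 19.3, 129.0], [12.2, 22.3, 128.6]]
261 [[12.5, -22.6, 131.7], [12.2, -19.9, 131.2], [11.1, -17.4, 129.4], [4.2, -16.0, 118.1], [-16.9, -16.4, 83.4], [-16.2, 15.1, 84.6], [-0.5, 16.0, 110.3], [11.0, 16.5, 129.2], [12.1, 19.1, 131.1], [12.9, 21.6, 132.3]]
```

The fingers closed on air. Depth shows the pads at ±16 mm with their ends at z≈0.090, just above the cap top at 0.084. So the real tips are about 28 mm higher than the reported TCP plus 17 mm implies. The side view agrees, with the gripper body starting at z≈0.155. I check this offset in the earlier picture and open meanwhile.

step_arm(series=[[1, 0, 0, 0.4, 0], [1, 0, 0, 0, 0], [1, 0, 0, 0, 0], [1, 0, 0, 0, 0], [1, 0, 0, 0, 0], [1, 0, 0, 0, 0], [1, 0, 0, 0, 0], [1, 0, 0, 0, 0], [1, 0, 0, 0, 0]])

```text
time: 5.3
tool_pos: [0.554, 0.0032, 0.0888]
tool_rot: [3.142, 0.0, 0.548]
contact_force: [-0.5, 0.1, -0.3]
opening: 0.0911
```

```bash
cat > f.py <<'E'
from h import *
# finger front-face points in tool coordinates (x fwd, y jaw, z world height relative to TCP)
def fing(t,T,yaw):
    c=load(t); X=cloud(c); d=X-np.array(T)
    x=d[...,0]*np.cos(yaw)+d[...,1]*np.sin(yaw); y=d[...,0]*np.sin(yaw)-d[...,1]*np.cos(yaw); z=d[...,2]
    m=(x>5)&(x<18)&(abs(y)<75)&(z>-.03 if 0 else z>-.0)*1
    return x,y,z
E
python3 - <<'E'
from h import *
o=sensors.observe(); print(o['time'],o['tool_pos'],o['opening'],o['contact_force'])
T0=[.554,.0032,.0788]
c=grab('wrist','w3')
for t,T,yaw in (('w1',[.5537,.0023,.2188],.549),('w3',o['tool_pos'],o['tool_rot'][2])):
    X=cloud(load(t)); d=X-np.array(T)
    x=d[...,0]*np.cos(yaw)+d[...,1]*np.sin(yaw); y=d[...,0]*np.sin(yaw)-d[...,1]*np.cos(yaw); z=d[...,2]
    for s in (-1,1):
        m=(abs(x)<.025)&(s*y>.03)&(s*y<.08)&(z>-.03)&(z<.04)
        if m.sum(): print(t,s,m.sum(),'zmin',np.percentile(z[m],[0,2,5,10]).round(4),'y',np.percentile(y[m],[2,98]).round(4),'x',np.percentile(x[m],[2,98]).round(4))
E
```

```text
5.3 [0.55401305 0.00322037 0.08878068] 0.09105450570763615 [-0.45416207  0.07209247 -0.27569533]
w1 -1 1108 zmin [0.0071 0.0085 0.0104 0.0126] y [-0.0619 -0.0455] x [-0.0062  0.0128]
w1 1 1116 zmin [0.0068 0.0086 0.0101 0.0128] y [0.0458 0.0622] x [-0.0061  0.0129]
w3 -1 1097 zmin [0.0066 0.0087 0.0103 0.0126] y [-0.0614 -0.0452] x [-0.006   0.0127]
w3 1 1108 zmin [0.007  0.0088 0.0105 0.0129] y [0.0453 0.0616] x [-0.0057  0.0128]
```

View pics/w3.png

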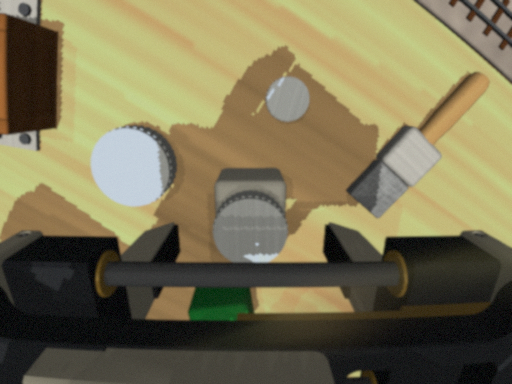

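The offset is the same in both earlier pictures: finger ends 8–10 mm behind the TCP, and pads centred about 3 mm forward in tool x. To settle the sideways part, I turn in place and measure the cap again.

step_arm(series=[[1, 0, 0, 0.5, 1], [1, 0, 0, 0, 1], [1, 0, 0, 0, 1], [1, 0, 0, 0, 1], [1, 0, 0, 0, 1], [1, 0, 0, 0, 1], [1, 0, 0, 0, 1], [1, 0, 0, 0, 1], [1, 0, 0, 0, 1], [1, 0, 0, 0, 1], [1, 0, 0, 0, 0]])

```text
time: 6.45
tool_pos: [0.554, 0.0032, 0.1013]
tool_rot: [3.142, 0.0, 1.348]
contact_force: [-0.4, 0.3, 0.9]
opening: 0.0917
```

```bash
python3 - <<'E'
from h import *
o=sensors.observe(); print(o['time'],o['tool_pos'],o['tool_rot'],o['opening'],o['contact_force'])
c=grab('wrist','w4')
E
python3 m.py w3 w4
python3 - <<'E'
import sys; sys.path.insert(0,'.')
from h import *
o=sensors.observe()
for n in('side','top'):
    c=grab(n,n[0]+'4')
c=load('s4');cv2.imwrite('pics/s4c.png',cv2.resize(c['pixels'][130:330,160:400],None,fx=3,fy=3))
E
```

```text
6.45 [0.5539737  0.00322284 0.10133015] [3.14158516e+00 5.79250077e-05 1.34847428e+00] 0.09165435332697384 [-0.44565453  0.30683817  0.90100411]
w3 cap circle ((0.5536378026008606, 0.0036990074440836906), 0.026261871680617332) z 0.08409033122446269
w3 jar ((555.5106811523438, 4.716819763183594), (50.37232971191406, 55.95509338378906), 31.61064338684082) z 0.08370580800165883
w3 holder ((553.0262451171875, 205.39529418945312), (83.18101501464844, 9.51646900177002), 19.81267547607422) z 0.056311535426845055
w4 cap circle ((0.5529500842094421, 0.004077620338648558), 0.02604636549949646) z 0.08416043296874312
w4 jar ((553.0579833984375, 3.6479835510253906), (55.6873779296875, 55.83899688720703), 32.02478790283203) z 0.08376261728120334Traceback (most recent call last):
  File "m.py", line 18, in <module>
    for t in sys.argv[1:]: meas(t)
                           ~~~~^^^
  File "m.py", line 11, in meas
    k=max(cs,key=cv2.contourArea).reshape(-1,2)
      ~~~^^^^^^^^^^^^^^^^^^^^^^^^
ValueError: max() iterable argument is empty
```

View pics/w4.png

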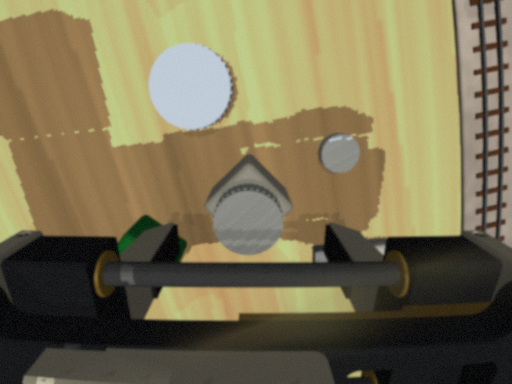

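```bash
ls pics
python3 - <<'E'
from h import *
c=load('s4');cv2.imwrite('pics/s4c.png',cv2.resize(c['pixels'][130:330,160:400],None,fx=3,fy=3))
E
```

```text
s2.png
s2c.png
s4.png
s4c.png
side0.png
side0_crop.png
t4.png
top0.png
top0_crop.png
w1.png
w2.png
w2c.png
w3.png
w4.png
wrist0.png
```

View pics/s4c.png

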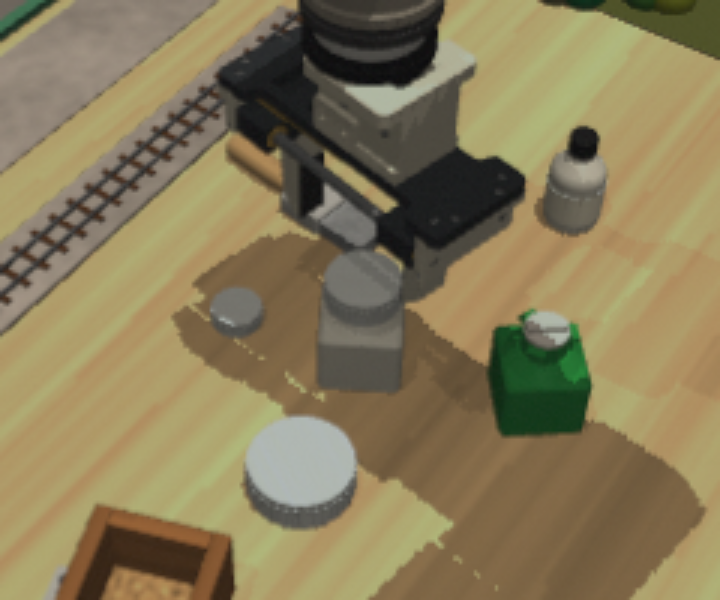

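The cap position stays put to within 1 mm through a 0.8 rad turn, so the sideways TCP is fine and only the height is off. I grasp at this yaw, with the reported TCP at z≈0.056, which puts the tips at about 0.064.

step_arm(series=[[1, -0.05, 0, -0.6, 0], [1, 0, 0, -0.5, 0], [1, 0, 0, -0.4, 0], [1, 0, 0, -0.3, 0], [1, 0, 0, 0, 0], [1, 0, 0, 0, 0]])

```text
time: 7.2
tool_pos: [0.5529, 0.0032, 0.0563]
tool_rot: [3.142, 0.0, 1.348]
contact_force: [-0.2, -0.3, 0.4]
opening: 0.0914
```

Run:
```python
from h import *
o=sensors.observe(); print(o['time'],o['tool_pos'],o['tool_rot'],o['opening'],o['contact_force'])
c=grab('side','s5');cv2.imwrite('pics/s5c.png',cv2.resize(c['pixels'][130:330,160:400],None,fx=3,fy=3))
```

```text
7.2 [0.55293007 0.0032024  0.05634697] [3.14152047e+00 3.59272477e-06 1.34762535e+00] 0.09140489066649841 [-0.20449186 -0.29975596  0.44552173]
```

View pics/s5c.png

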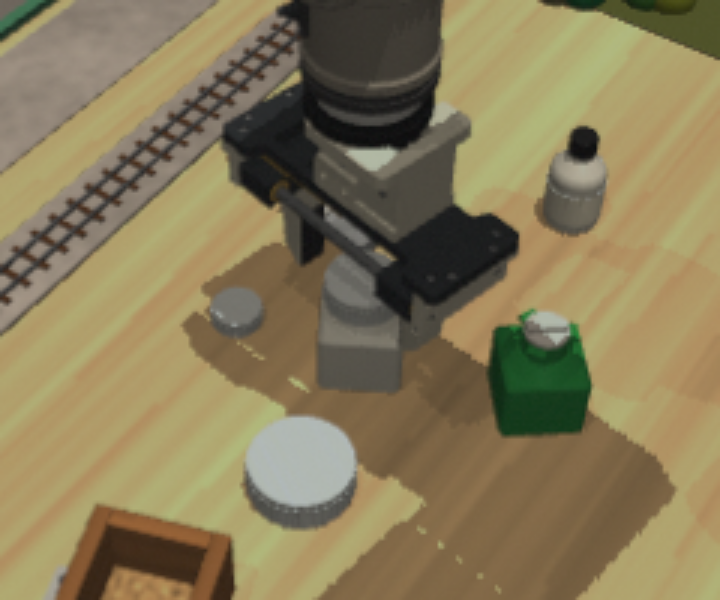

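The fingers, at crop positions (300,250) and (425,330), now straddle the cap at its level, so I close.

step_arm(series=[[0.3, 0, 0, 0, 0], [0.3, 0, 0, 0, 0], [0.3, 0, 0, 0, 0], [0.3, 0, 0, 0, 0], [0.3, 0, 0, 0, 0], [0.3, 0, 0, 0, 0], [0.3, 0, 0, 0, 0], [0.3, 0, 0, 0, 0]], squeeze=60)

```text
time: 8.05
tool_pos: [0.5527, 0.0033, 0.0563]
tool_rot: [-3.141, -0.0, 1.348]
contact_force: [-0.5, 0.0, 0.1]
opening: 0.0494
```

step_arm(series=[[0.3, 0, 0, 0.2, 0], [0.3, 0, 0, 0.5, 0], [0.3, 0, 0, 0.7, 0], [0.3, 0, 0, 0.7, 0], [0.3, 0, 0, 0.7, 0], [0.3, 0, 0, 0.6, 0], [0.3, 0, 0, 0.3, 0], [0.3, 0, 0, 0, 0]])

```text
time: 8.85
tool_pos: [0.5533, 0.0031, 0.1502]
tool_rot: [3.139, -0.0, 1.348]
contact_force: [0.3, 0.5, -4.3]
opening: 0.0495
```

step_arm(series=[[0.3, -0.04, 0.4, 0, -0.2], [0.3, -0.05, 0.8, 0, -0.2], [0.3, -0.05, 0.9, 0, -0.2], [0.3, -0.05, 0.9, 0, -0.2], [0.3, -0.05, 0.9, 0, -0.2], [0.3, -0.05, 0.9, 0, -0.2], [0.3, -0.05, 0.9, 0, -0.2], [0.3, -0.05, 0.9, 0, -0.2], [0.3, -0.05, 0.9, 0, -0.2], [0.3, -0.05, 0.9, 0, -0.2], [0.3, -0.05, 0.8, 0, -0.2], [0.3, -0.05, 0.42, 0, -0.09]])

```text
time: 10.05
tool_pos: [0.5372, 0.2451, 0.1478]
tool_rot: [-3.14, 0.001, 1.165]
contact_force: [0.7, 0.2, -4.3]
opening: 0.0492
```

step_arm(series=[[0.3, 0, 0, 0, 0], [0.3, 0, 0, 0, 0]])

```text
time: 10.25
tool_pos: [0.5378, 0.2431, 0.1484]
tool_rot: [-3.141, 0.001, 1.165]
contact_force: [0.9, -0.0, -4.2]
opening: 0.0495
```

Run:
```python
from h import *
o=sensors.observe(); print(o['time'],o['tool_pos'],o['tool_rot'],o['opening'],o['contact_force'],o['torque'])
for n in('side','wrist','top'): grab(n,n[0]+'6')
```

```text
10.25 [0.5378041  0.24308634 0.14836146] [-3.14117859e+00  1.14122989e-03  1.16511754e+00] 0.04945624902177478 [ 0.94422352 -0.04161983 -4.16367925] [-0.06126272 -0.10721583  0.02759809]
```

View pics/s6.png

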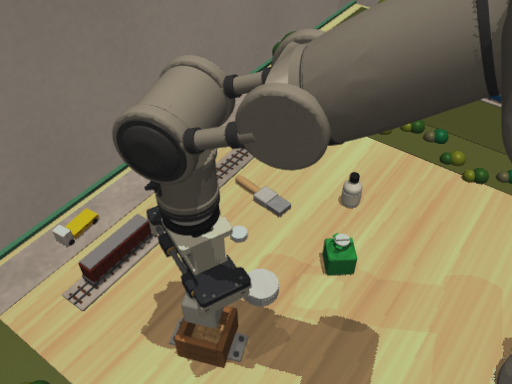

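View pics/w6.png

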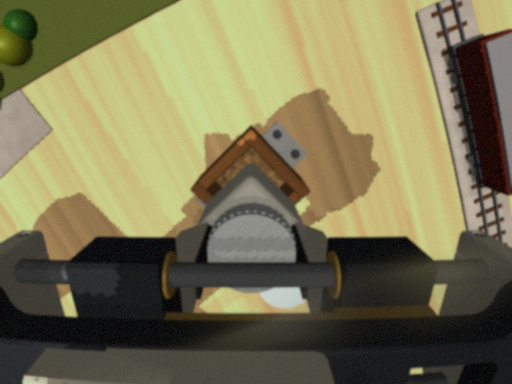

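View pics/t6.png

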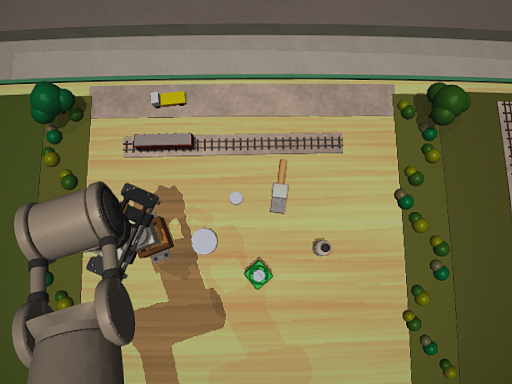

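Run:
```python
from h import *
c=load('w6'); X=cloud(c); Z=X[...,2]; C=np.array([.5378,.2431])
R=np.hypot(X[...,0]-C[0],X[...,1]-C[1])
rim=X[(Z>.053)&(Z<.061)&(R<.075)][:,:2]
print('rim',len(rim), cv2.minAreaRect((rim*1000).astype(np.float32)))
u=lambda a:np.array([np.cos(np.radians(a)),np.sin(np.radians(a))])
for a in (20,21,22): 
  for b in (a,a+90):
    s=rim@u(b); print('rim',b,np.percentile(s,[95,98,99.5])-.042, 'C',C@u(b))
fr=(R<.05)&(Z>.098)&(Z<.138)
J=X[fr]
print('jar z hist',np.histogram(X[(R<.05)][:,2],bins=np.arange(.04,.22,.01)))
# split by normals: left / right of the corner image column
vv,uu=np.nonzero(fr); print(uu.min(),uu.max(),vv.min(),vv.max())
m=(R<.05)&(Z>.05)&(Z<.19)
for v in range(160,232,6): print(v,[ (np.round((X[v,k]-np.r_[C,0])*1e3).tolist()) for k in range(205,300,12)])
cv2.imwrite('pics/w6c.png',cv2.resize(c['pixels'][110:310,160:340],None,fx=3,fy=3))
```

```text
rim 2251 ((538.8587646484375, 244.5101776123047), (84.22348022460938, 84.07675170898438), 20.938323974609375)
rim 20 [0.58888992 0.58956319 0.59004725] C 0.5885117883011316
rim 110 [0.04431033 0.04499204 0.04559986] C 0.044500843032509736
rim 21 [0.58957968 0.59032856 0.59067388] C 0.5891988019046576
rim 111 [0.03407149 0.03474082 0.03487381] C 0.034223118416007295
rim 22 [0.59009504 0.59104847 0.59161894] C 0.5897063398454264
rim 112 [0.02361251 0.02429038 0.02491039] C 0.02393496910610855
jar z hist (array([  90, 1965,    0,    0,    0,   74,  218,  263,  290,  483, 1416,
        110,  775, 4621,  643,  594,  368]), array([0.04, 0.05, 0.06, 0.07, 0.08, 0.09, 0.1 , 0.11, 0.12, 0.13, 0.14,
       0.15, 0.16, 0.17, 0.18, 0.19, 0.2 , 0.21]))
199 301 163 222
160 [[-39.0, 39.0, -1.0], [-19.0, 39.0, 39.0], [-6.0, 36.0, 57.0], [0.0, 25.0, 13.0], [12.0, 20.0, 12.0], [25.0, 23.0, 57.0], [36.0, 19.0, 57.0], [49.0, 3.0, 7.0]]
166 [[-42.0, 33.0, 0.0], [-18.0, 36.0, 57.0], [-8.0, 31.0, 57.0], [-3.0, 18.0, 11.0], [17.0, 33.0, 108.0], [22.0, 8.0, 12.0], [34.0, 14.0, 57.0], [45.0, 5.0, 40.0]]
172 [
[... 1005 characters left out ...]
, 115.0]]
208 [[-30.0, 18.0, 112.0], [-14.0, 23.0, 141.0], [-5.0, 21.0, 145.0], [6.0, 25.0, 167.0], [12.0, 22.0, 166.0], [18.0, 18.0, 164.0], [23.0, 8.0, 145.0], [30.0, 1.0, 134.0]]
214 [[-25.0, 20.0, 135.0], [-15.0, 20.0, 144.0], [-2.0, 24.0, 167.0], [6.0, 24.0, 175.0], [12.0, 23.0, 177.0], [18.0, 19.0, 174.0], [23.0, 13.0, 167.0], [29.0, 0.0, 142.0]]
220 [[-25.0, 18.0, 142.0], [-11.0, 22.0, 163.0], [-1.0, 24.0, 176.0], [5.0, 21.0, 176.0], [11.0, 19.0, 177.0], [17.0, 17.0, 176.0], [22.0, 13.0, 174.0], [27.0, -3.0, 144.0]]
226 [[-19.0, 22.0, 163.0], [-10.0, 22.0, 171.0], [-3.0, 21.0, 176.0], [3.0, 18.0, 176.0], [9.0, 16.0, 176.0], [15.0, 13.0, 176.0], [21.0, 10.0, 175.0], [27.0, 5.0, 170.0]]
```

View pics/w6c.png

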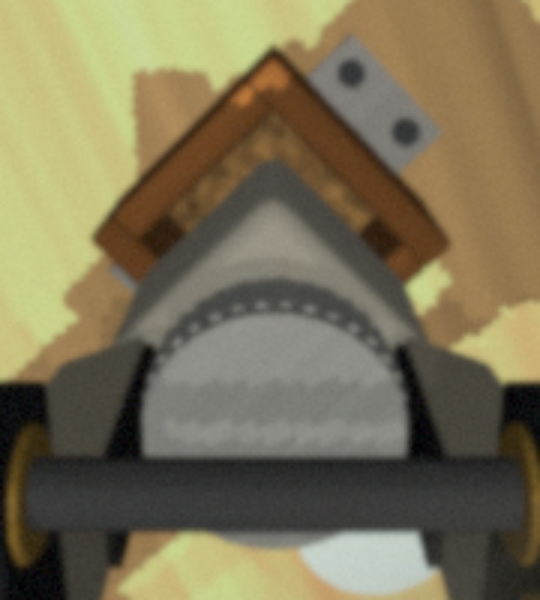

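```bash
cat > jf.py <<'E'
from h import *
def jarfit(t,C,zlo,zhi,a0):
    c=load(t); X=cloud(c); P=X[(np.hypot(X[...,0]-C[0],X[...,1]-C[1])<.05)&(X[...,2]>zlo)&(X[...,2]<zhi)]
    d=P[:,:2]-C
    n=lambda a:np.array([np.cos(a),np.sin(a)])
    a=np.radians(a0); res=[]
    for k in(a,a+np.pi/2):
        o=k+np.pi/2 if k==a else a
        m=(abs(d@n(k)-.028)<.005)&(abs(d@n(k+np.pi/2))<.021)
        Q=P[m]; 
        # line fit in xy
        vx,vy,x0,y0=cv2.fitLine((Q[:,:2]*1000).astype(np.float32),cv2.DIST_HUBER,0,.01,.01).ravel()
        nn=np.array([-vy,vx]); nn*=np.sign(nn@n(k)); off=nn@np.array([x0,y0])
        G=np.c_[Q[:,2],np.ones(len(Q)),]; sl=np.linalg.lstsq(G,Q[:,:2]@nn,rcond=None)[0][0]
        res.append((nn,off)); print('face',np.degrees(np.arctan2(nn[1],nn[0])).round(2),len(Q),'off',off.round(2),'tilt slope',sl.round(3))
    A=np.array([r[0] for r in res]); b=np.array([r[1]-28 for r in res]); print('jar centre',np.linalg.solve(A,b))
if __name__=='__main__': jarfit('w6',np.array([.5378,.2431]),.097,.138,21.0)
E
python3 jf.py
python3 - <<'E'
import sys; sys.path.insert(0,'.')
from h import *
c=load('w6'); X=cloud(c); Z=X[...,2]
m=((Z>.172)&(Z<.18)&(np.hypot(X[...,0]-.5378,X[...,1]-.2431)<.035)).astype(np.uint8)
Q=X[m>0]; print(np.median(Q[:,2]))
h=(Q[:,:2]*1000).astype(np.float32); print(cv2.minEnclosingCircle(h))
E
```

```text
face 21.41 466 off 617.92 tilt slope -0.002
face 111.24 450 off 59.23 tilt slope 0.004
jar centre [538.45807 242.75317]
0.17629573307522872
((541.0083618164062, 250.43826293945312), 33.20636749267578)
```

step_arm(series=[[0.3, 0.02, 0.065, -0.3, -0.08], [0.3, 0, 0, -0.4, 0], [0.3, 0, 0, -0.3, 0], [0.3, 0, 0, -0.2, 0], [0.3, 0, 0, 0, 0], [0.3, 0, 0, 0, 0]])

```text
time: 11.0
tool_pos: [0.5386, 0.2454, 0.1188]
tool_rot: [3.142, 0.0, 1.158]
contact_force: [0.6, 0.6, -2.9]
opening: 0.0489
```

Run:
```python
from h import *
from jf import jarfit
o=sensors.observe(); print(o['time'],o['tool_pos'],o['tool_rot'],o['contact_force'])
c=grab('wrist','w7'); X=cloud(c); Z=X[...,2]; C=np.array([.5388,.2445])
rim=X[(Z>.053)&(Z<.0605)&(np.hypot(X[...,0]-C[0],X[...,1]-C[1])<.075)][:,:2]
print('rim',len(rim), cv2.minAreaRect((rim*1000).astype(np.float32)))
jarfit('w7',C,.065,.107,21)
cv2.imwrite('pics/w7c.png',cv2.resize(c['pixels'][110:310,160:340],None,fx=3,fy=3))
```

```text
11.0 [0.53857412 0.24536367 0.11876294] [3.14156731e+00 7.75752264e-05 1.15825097e+00] [ 0.55003272  0.62375687 -2.91958848]
rim 2702 ((538.8734741210938, 244.82672119140625), (83.76006317138672, 83.56987762451172), 20.938142776489258)
face 21.0 431 off 619.19 tilt slope -0.003
face 110.9 434 off 64.92 tilt slope 0.003
jar centre [539.0683 245.364 ]
```

View pics/w7c.png

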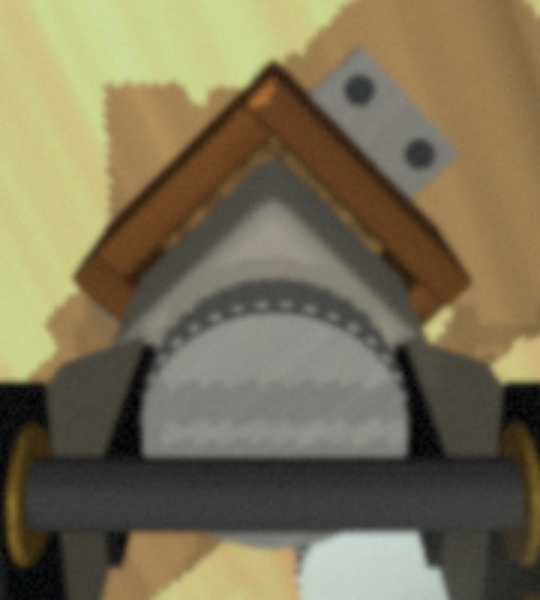

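The jar sits 0.5 mm off the holder centre with matching yaw. I make a small correction and enter slowly.

step_arm(series=[[0.3, -0.01, -0.02, -0.2, 0], [0.3, 0, 0, -0.2, 0], [0.3, 0, 0, -0.2, 0], [0.3, 0, 0, 0, 0]])

```text
time: 11.45
tool_pos: [0.5377, 0.2447, 0.1028]
tool_rot: [-3.14, 0.001, 1.158]
contact_force: [-0.6, -0.0, -3.6]
opening: 0.0491
```

step_arm(series=[[0.3, 0, 0, -0.2, 0], [0.3, 0, 0, -0.2, 0], [0.3, 0, 0, -0.2, 0], [0.3, 0, 0, 0, 0]])

```text
time: 11.85
tool_pos: [0.5377, 0.2447, 0.0879]
tool_rot: [-3.14, 0.001, 1.158]
contact_force: [-0.1, -0.2, -3.2]
opening: 0.0493
```

step_arm(series=[[0.3, 0, 0, -0.2, 0], [0.3, 0, 0, -0.2, 0], [0.3, 0, 0, -0.15, 0], [0.3, 0, 0, -0.1, 0], [0.3, 0, 0, 0, 0]])

```text
time: 12.35
tool_pos: [0.538, 0.2448, 0.0721]
tool_rot: [-3.141, 0.001, 1.158]
contact_force: [-0.3, -0.4, -4.9]
opening: 0.0496
```

step_arm(series=[[0.3, 0, 0, -0.06, 0], [0.3, 0, 0, 0, 0], [0.3, 0, 0, 0, 0]])

```text
time: 12.65
tool_pos: [0.5383, 0.2449, 0.0712]
tool_rot: [3.141, -0.0, 1.158]
contact_force: [-0.2, 0.6, -4.6]
opening: 0.0495
```

step_arm(series=[[0.3, 0, 0, -0.06, 0], [0.3, 0, 0, -0.04, 0], [0.3, 0, 0, 0, 0], [0.3, 0, 0, 0, 0]])

```text
time: 13.05
tool_pos: [0.5384, 0.2449, 0.0687]
tool_rot: [3.141, -0.0, 1.158]
contact_force: [0.8, -0.3, -2.6]
opening: 0.0496
```

step_arm(series=[[0.3, 0, 0, -0.06, 0], [0.3, 0, 0, 0, 0], [0.3, 0, 0, 0, 0]])

```text
time: 13.35
tool_pos: [0.5385, 0.245, 0.0674]
tool_rot: [3.141, -0.001, 1.158]
contact_force: [-0.2, -0.9, -0.5]
opening: 0.0491
```

The jar rests on the cork: the wrist load fell from −4.5 to −0.5 N. I unscrew with positive yaw, watching torque and grip.

step_arm(series=[[0.3, 0, 0, -0.02, 0], [0.3, 0, 0, 0, 0.3], [0.3, 0, 0, 0, 0.5], [0.3, 0, 0, 0, 0.5], [0.3, 0, 0, 0, 0.5], [0.3, 0, 0, 0, 0.5], [0.3, 0, 0, 0, 0.5], [0.3, 0, 0, 0, 0]])

```text
time: 14.15
tool_pos: [0.5382, 0.2449, 0.0667]
tool_rot: [-3.141, -0.0, 1.383]
contact_force: [-0.3, 0.3, 0.2]
opening: 0.0494
```

Run:
```python
from h import *
o=sensors.observe(); print(o['time'],o['tool_pos'],o['tool_rot'],o['contact_force'],o['torque'])
c=grab('wrist','w8')
cv2.imwrite('pics/w8c.png',cv2.resize(c['pixels'][110:310,160:340],None,fx=3,fy=3))
```

```text
14.15 [0.53816296 0.24493589 0.06666268] [-3.14140709e+00 -1.66578313e-04  1.38289951e+00] [-0.29503775  0.33589421  0.22786613] [-0.0149835   0.03608607 -0.32564864]
```

View pics/w8c.png

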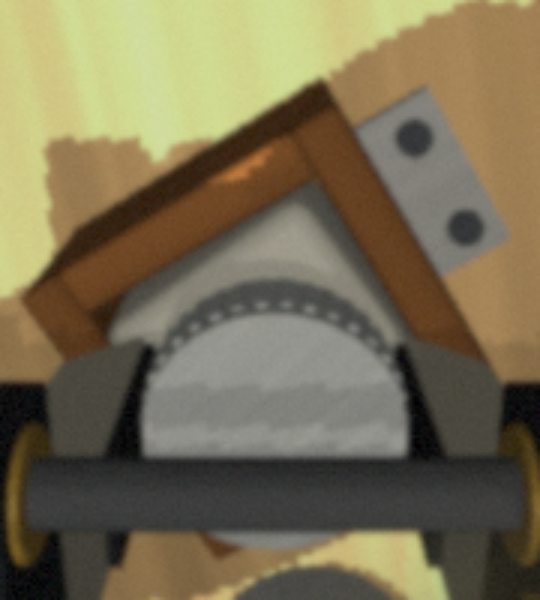

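The jar is deep in the well and braced, and the reaction torque of −0.33 N m matches the thread. I continue turning.

step_arm(series=[[0.3, 0, 0, 0, 0.6], [0.3, 0, 0, 0, 0.6], [0.3, 0, 0, 0, 0.6], [0.3, 0, 0, 0, 0.6], [0.3, 0, 0, 0, 0.6], [0.3, 0, 0, 0, 0.6], [0.3, 0, 0, 0, 0.6], [0.3, 0, 0, 0, 0.6], [0.3, 0, 0, 0, 0]])

```text
time: 15.1
tool_pos: [0.5378, 0.2452, 0.0666]
tool_rot: [-3.141, -0.001, 1.766]
contact_force: [-2.4, 1.2, 0.7]
opening: 0.0493
```

Run:
```python
from h import *
o=sensors.observe(); print(o['time'],o['tool_pos'],o['tool_rot'],o['contact_force'],o['torque'],o['opening'])
```

```text
15.1 [0.53780038 0.24518363 0.06663658] [-3.14091393e+00 -5.82327903e-04  1.76586245e+00] [-2.39404336  1.17910993  0.74991521] [ 0.2561596   0.39064552 -0.2714801 ] 0.04930721439686528
```

Turned 0.61 so far with torque still about 0.3. About 0.54 rad remains (6.8 units).

step_arm(series=[[0.3, 0, 0, 0, 0.6], [0.3, 0, 0, 0, 0.6], [0.3, 0, 0, 0, 0.6], [0.3, 0, 0, 0, 0.6], [0.3, 0, 0, 0, 0.6], [0.3, 0, 0, 0, 0.6], [0.3, 0, 0, 0, 0.6], [0.3, 0, 0, 0, 0.6], [0.3, 0, 0, 0, 0.6], [0.3, 0, 0, 0, 0.6], [0.3, 0, 0, 0, 0.6], [0.3, 0, 0, 0, 0]])

```text
time: 16.3
tool_pos: [0.5371, 0.2453, 0.0666]
tool_rot: [-3.14, -0.002, 2.294]
contact_force: [-4.8, 2.9, 3.2]
opening: 0.0493
```

Run:
```python
from h import *
o=sensors.observe(); print(o['time'],o['tool_pos'],o['tool_rot'],o['contact_force'],o['torque'],o['opening'])
c=grab('wrist','w9')
cv2.imwrite('pics/w9c.png',cv2.resize(c['pixels'][110:310,160:340],None,fx=3,fy=3))
```

```text
16.3 [0.53711811 0.24527208 0.06660246] [-3.14024716e+00 -1.73363418e-03  2.29354162e+00] [-4.77950235  2.90386889  3.1703941 ] [ 0.36822634  0.68423965 -0.31080739] 0.04932129311736737
```

View pics/w9c.png

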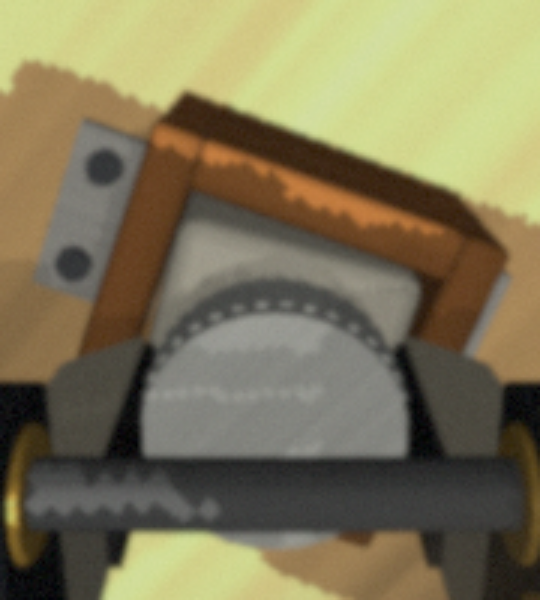

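step_arm(series=[[0.3, -0.05, 0.03, 0, 0], [0.3, 0, 0, 0, 0], [0.3, 0, 0, 0.04, 0], [0.3, 0, 0, 0.04, 0], [0.3, 0, 0, 0.04, 0], [0.3, 0, 0, 0, 0]])

```text
time: 16.95
tool_pos: [0.5371, 0.2456, 0.0698]
tool_rot: [3.141, 0.0, 2.294]
contact_force: [-2.1, -0.3, 1.1]
opening: 0.0494
```

Run:
```python
from h import *
o=sensors.observe(); print(o['time'],o['tool_pos'],o['tool_rot'],o['contact_force'],o['torque'],o['opening'])
c=grab('wrist','w10'); X=cloud(c)
for v in (150,160,170,180,190,200,205): print(v,np.round(X[v,[235,250,265]],4).tolist())
```

```text
16.95 [0.5371055  0.24563885 0.06983843] [3.14131554e+00 1.55600003e-04 2.29436070e+00] [-2.05854431 -0.25655598  1.1152473 ] [-0.03905624  0.12420143 -0.10666094] 0.04943631411413385
150 [[0.4976, 0.2743, 0.0297], [0.5087, 0.2784, 0.002], [0.5183, 0.2867, 0.0011]]
160 [[0.5002, 0.2736, 0.0567], [0.5089, 0.2784, 0.046], [0.5203, 0.2828, 0.0236]]
170 [[0.5046, 0.2684, 0.0563], [0.5118, 0.2752, 0.0577], [0.5193, 0.2816, 0.0567]]
180 [[0.5096, 0.2623, 0.0525], [0.5164, 0.2699, 0.0568], [0.5238, 0.2766, 0.0573]]
190 [[0.5126, 0.2596, 0.0623], [0.5202, 0.2657, 0.0608], [0.5288, 0.2712, 0.0559]]
200 [[0.5169, 0.2546, 0.0632], [0.524, 0.2614, 0.0644], [0.5313, 0.2679, 0.0644]]
205 [[0.5186, 0.253, 0.0664], [0.522, 0.2638, 0.0824], [0.5292, 0.2691, 0.0802]]
```

Fz is +1.1 N after a 3 mm lift, with no jar weight on it, and the jar's shoulder still reads about 0.063. The cap is free, so I lift straight up.

step_arm(series=[[0.3, 0, 0, 0.08, 0], [0.3, 0, 0, 0.1, 0], [0.3, 0, 0, 0.1, 0], [0.3, 0, 0, 0.1, 0], [0.3, 0, 0, 0.12, 0], [0.3, 0, 0, 0.15, 0], [0.3, 0, 0, 0.15, 0], [0.3, 0, 0, 0.15, 0], [0.3, 0, 0, 0.15, 0], [0.3, 0, 0, 0, 0], [0.3, 0, 0, 0, 0], [0.3, 0, 0, 0, 0]])

```text
time: 18.2
tool_pos: [0.5369, 0.2456, 0.0969]
tool_rot: [-3.141, -0.0, 2.294]
contact_force: [-0.8, 0.3, -1.4]
opening: 0.0493
```

Run:
```python
from h import *
o=sensors.observe(); print(o['time'],o['tool_pos'],o['tool_rot'],o['contact_force'],o['torque'],o['opening'])
c=grab('wrist','w11'); X=cloud(c)
for v in range(160,262,6): print(v,np.round(X[v,[225,250,275]],4).tolist())
cv2.imwrite('pics/w11c.png',cv2.resize(c['pixels'][110:310,160:340],None,fx=3,fy=3))
c=grab('side','s11');cv2.imwrite('pics/s11c.png',cv2.resize(c['pixels'][230:384,120:320],None,fx=3.5,fy=3.5))
```

```text
18.2 [0.53689729 0.24559274 0.09690906] [-3.14136592e+00 -1.30493831e-04  2.29423897e+00] [-0.77788704  0.31588196 -1.43726573] [ 0.02509641 -0.12117956  0.04919154] 0.049331970959092926
160 [[0.4966, 0.2639, 0.0583], [0.5106, 0.2761, 0.0575], [0.5293, 0.2863, 0.0326]]
166 [[0.4996, 0.2601, 0.0571], [0.5137, 0.2726, 0.057], [0.5276, 0.2851, 0.0577]]
172 [[0.5034, 0.2542, 0.0472], [0.5171, 0.2687, 0.0549], [0.5309, 0.2817, 0.0569]]
178 [[0.5051, 0.2542, 0.0618], [0.5195, 0.266, 0.0591], [0.5339, 0.2784, 0.058]]
184 [[0.5083, 0.2502, 0.0603], [0.5221, 0.2631, 0.0619], [0.5371, 0.2749, 0.0581]]
190 [[0.5111, 0.2471, 0.062], [0.5244, 0.2605, 0.0659], [0.5393, 0.2721, 0.062]]
196 [[0.5139, 0.244, 0.0638], [0.5267, 0.258, 0.0698], [0.542, 0.2689, 0.0637]]
202 [[0.5165, 0.2412, 0.0665], [0.5267, 0.258, 0.083], [0.5449, 0.2657, 0.0652]]
208 [[0.5194, 0.2378, 0.0673], [0.5217, 0.2638, 0.1146], [0.5472, 0.2628, 0.0681]]
214 [[0.5134, 0.2517, 0.1148], [0.5214, 0.2642, 0.1249], [0.5348, 0.2706, 0.1148]]
220 [[0.5143, 0.2517, 0.1222], [0.5239, 0.2614, 0.1242], [0.5335, 0.2707, 0.1257]]
226 [[0.516, 0.2499, 0.1246], [nan, nan, nan], [0.536, 0.268, 0.1253]]
232 [[0.5185, 0.2469, 0.124], [0.5286, 0.2561, 0.1243], [0.5387, 0.2652, 0.1246]]
238 [[0.5206, 0.2444, 0.1246], [0.531, 0.2534, 0.1243], [0.5412, 0.2626, 0.1245]]
244 [[0.523, 0.2416, 0.1247], [0.5333, 0.2508, 0.1247], [0.5435, 0.26, 0.125]]
250 [[0.5256, 0.2384, 0.124], [0.5361, 0.2476, 0.1238], [0.5463, 0.2571, 0.1245]]
256 [[0.5277, 0.236, 0.1251], [0.5385, 0.2449, 0.1242], [0.5491, 0.2542, 0.1241]]
```

View pics/w11c.png

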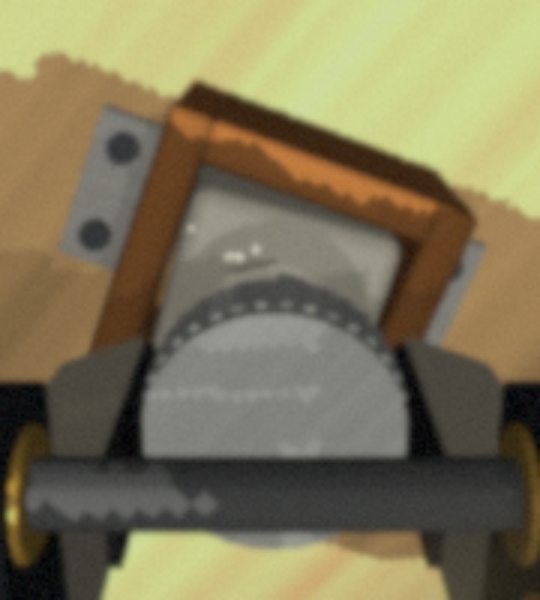

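View pics/s11c.png

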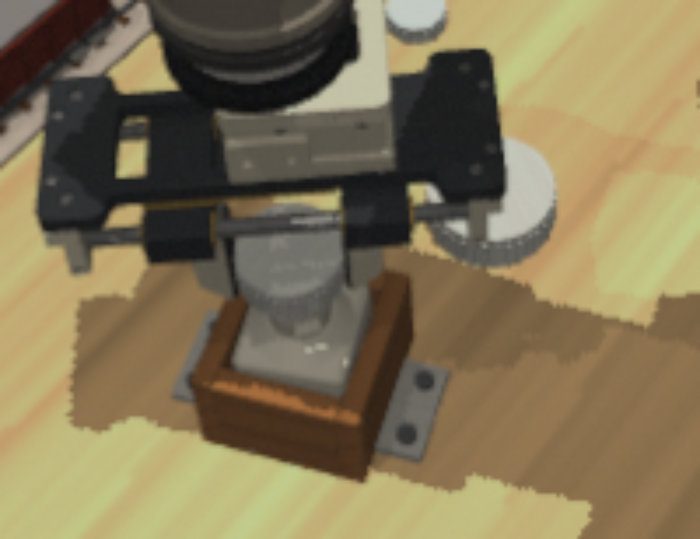

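The cap top is at 0.1244, so its lower edge is at 0.1054, about 20.5 mm above the neck top. The pictures show the neck bare below the cap and the jar deep in the well, shoulder at 0.062–0.063. I hand in.

```bash
python3 -c "
from cell import hand_in; print(hand_in())"
```

```text
the job is handed in; nothing more can be done
None
```

I lowered the jar into the holder until it stood on the cork. I then turned the cap 1.135 rad anticlockwise by hand and lifted it about 30 mm straight up. I handed in at about 18 s of the 51 s, with the cap still held at 60 N.

**Last checks**
- **Cap:** its lower edge is about 20 mm above the neck top, it is level to within about 1 mm across, and the tool pose is steady.
- **Jar:** its shoulder reads 0.062–0.063 m in the wrist view, which matches standing on the cork. The side view shows the neck bare under the cap.
- **Unscrewing:** torque stayed at about 0.3 N m throughout and no jar weight came up at the first lift. The thread angle was not read directly.
- **Bystanders:** I did not touch the bottle, brush or wagon. I did not measure their positions again at the end.

**Checks that failed or disagreed**
- **First grasp:** the fingers closed on air above the cap and moved nothing. In the images the fingertips sat about 26 mm higher than the reported tool height and given tip length imply, so I used the measured height from then on.
- **Cameras:** the side and top cameras differed by about 3–6 mm in absolute position, so I aligned the jar to the holder from the wrist view alone.
- **Sideways load:** about 5 N built up on the tool while unscrewing. I relieved it with a shift of about 1 mm before lifting.

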